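# Index the modelling turntable and hold a cradle against its sprung fence

### The arm

A 6-joint arm with a two-finger parallel gripper is mounted at the origin on the work surface. World frame = base frame: x ahead of the robot, y to its left, z up, the work surface at z = 0. Lengths are in m, angles in rad, forces in N, time in s.
With the tool pointing down it reaches from about 0.325 to 0.75 m from the base axis. Payload 7.6 kg.
Tool frame: the origin (TCP) lies midway between the tips of the shut fingers; the grasp point (between the pads) lies env.grip_depth behind it (env.grip_depth is the distance from the TCP to the grasp point, in m); z points along the fingers, y is the line along which they close (so a half turn about z gives the same grasp; the last joint's range is limited). The gripper opens to 85 mm and grips with 20 to 120 N. Pads are 22 mm wide; open, the fingers measure 114 mm over their backs; the gripper's body (76 mm by 85 mm) begins 54 mm behind the grasp point. The pads swing forward as they close: fully open they stand 13 mm farther back than shut.
Start: joints at [-1.238, 0.052, 1.401, -0, 1.689, -0.07], TCP at [0.206, -0.483, 0.231] pointing down, gripper open.
Joint ranges: [-2.9, 2.9], [-0.91, 2.17], [0.12, 2.37], [-1.06, 4.2], [0.26, 2.73], [-2.93, 2.93]. Speed limits (rad/s): [2.57, 2.57, 3.01, 3.14, 3.14, 3.14].

### API

Orientations are given as a unit quaternion [w, x, y, z].
In Python, from station import sensors, capture, env gives the robot as it stands.
- The arm moves only by the tool arm_command, never from a script. Its arguments are lists of equal length, an entry for each row: "delta_pos": the shift along the tool's x, y, z in cm, a list of three; "spin": the turn about the tool's z in degrees. In form: {"delta_pos": [[tx, ty, tz], ...], "spin": [spin, ...]}. A call has 1 to 8 rows; each row is the pose to reach, as a shift and turn from the pose commanded when the call began, along the tool's axes at that moment; what a row does not reach only later rows make up. A row lasts 1/8 s, in which the tool goes at most 62.5 mm and 10.7 degrees, less where a joint would pass 70% of its speed; a pose out of reach is approached as far as the arm can. A call with a gripper value outside its range is refused whole. "jaw" is the opening, from 0 (shut) to 1 (fully open), set as the call begins (left out, the last holds). The fingers move at their own pace and stop on an object; the grip force is fixed at half the most. Time passes only in rows, so rows that repeat a pose let the fingers close. It gives the time, the measured TCP pose, the force, the opening and the grip force at its end, in the units of the state.
- sensors.read_state(): the state, without advancing time (a new reading comes with each control period).
- capture(name): name is "scene" or "top"; returns a dict with "image" (400x640x3 uint8, red, green, blue), "fx", "fy", "cx", "cy" (pixels), "world_from_camera" (4x4, takes a point from camera to world coordinates). Camera axes: x right, y down, z forward; pixel columns grow to the right and rows downward; lengths in m; the calibration is good to about 2 mm. A picture is of the moment at which its call begins. There is no depth.
- env.finish_job(): hands the job in; it is judged then, once.
The state is a dict: "clock": time; "joint_positions": joint angles; "joint_velocities": joint speeds; "joint_efforts": joint torques, N m; "tool_pos": TCP position; "ee_rot": TCP orientation; "contact_force": force on the tool from outside, world axes, zero at the start; "torque": the same for the moment, N m; "opening": finger opening in m; "grasp_force": force on a finger pad.
Only numpy, scipy, OpenCV 4.12 (cv2) and the standard library are available. Lean on these libraries where they do the work, as an engineer would, in place of code of your own. Each camera call takes 0.05 s, during which the arm holds its last target. There are 200 camera calls.

### The job

The model-building turntable is parked with its fence turned aside: lift its sprung index knob, swing the table clockwise (seen from above) to the single narrow notch and let the pin drop fully home. Then take the wooden U-shaped cradle and, keeping it upright on the deck or just clear of it, press one of its two broad flat sides squarely against the middle of the sprung fence with a steady push of about 8 newtons, as a third hand for the modeller who will screw it fast. Finish while still holding it pressed there, do not let go, and leave the other things on the bench where they are.

Things in the scene. Friction and masses are not known exactly. Their poses are not given: they have to be found in the camera images.
- base: fixed round dark steel base, 248 mm across, with a light index ring (88 to 116 mm from the centre, top 24 mm above the bench). Origin: centre of its underside, on the rotation axis. The ring has one narrow notch (11 mm wide, 12 deep) on the base's +y side, marked by a small steel tab on the rim outside it, and a wide parking gap from 0.78 to 1.72 rad counter-clockwise of that notch
- turntable (a joint): turn of the table on its base, rad, counter-clockwise positive; 0 = pin over the narrow notch (home). It starts parked at 0.9 to 1.5, where the pin sits in the wide gap and cannot leave it unless lifted. Light friction (0.08 N m) keeps it where it is left. Home the pin leaves a play of 0.015 rad
- deck (a point): centre of the table's flat round grey deck (172 mm across), on its top surface, 36 mm above the bench; turns with the table; at home its axes are those of the base. The fence lies towards its +x, the knob at its +y
- plunger (a joint): height of the sprung index plunger, m: 0 = pin fully down (in a gap or notch), 0.012 = pin riding on the ring, 0.020 = highest. It must be lifted over 0.011 to pass the ring; 0.015 is a good height. The spring pulls it down with 4 N when down, 8 N when up
- knob (a point): middle of the plunger's black upright round knob, 26 mm across and 32 mm tall, moving with the plunger; 102 mm from the rotation axis on the deck's +y side. With the plunger down this point is 66 mm above the bench, the knob spanning 50 to 82 mm; below it is a 22 mm boss up to 46 mm. Round: fingers that close along its path carry it best, else it may slip
- fence: sprung aluminium plate upright on the deck, 12 mm thick, 40 wide, 40 tall. Origin: bottom centre of its front face, 1 mm above the deck; unloaded it lies 28 mm from the deck centre along the deck's +x. The front looks to the deck's -x; pushed along +x it gives way by 0.8 N per mm from zero, up to 18 mm (10 mm is 8 N). Behind it a fixed 42 mm tall steel bracket
- cradle: wooden display cradle standing upright, U-shaped block with a saddle in its top, 36 mm along its x, 54 mm along its y (the grip width across the outer faces of the two horns), 48 mm tall, about 110 g. Origin: centre of its underside. The broad flat sides (54 mm wide) look along its x and -x, both alike. The solid foot is 22 mm high, above it the two horns, 11 mm thick each, at both ends of y
- sanding_block: bystander: cork sanding block lying flat, 36 x 70 x 27 mm (x, y, z); origin at the centre of its underside
- paint_jar: bystander: small upright glass paint jar, 42 mm across, 45 mm high; origin at the centre of its underside
- glue_bottle: bystander: upright amber glue bottle, 36 mm across, 85 mm high; origin at the centre of its underside
- thinner_jar: bystander: upright glass jar with a screw cap, 48 mm across, 60 mm high; origin at the centre of its underside
- magnifier: bystander: hand magnifier lying flat, lens rim 90 mm across, 10 mm high; origin at the lens centre; its handle runs 134 mm along its own -x
- pliers: bystander: pliers lying flat, about 150 mm long, 12 mm high; origin at the pivot; handles along its own -x
Things that resemble listed ones, but are neither listed nor needed, are in the scene too. Leave any green look-alike of the cradle alone.

How it is judged:
By the outcome, as a careful person would: the job done as asked, in the order asked, and still so for the second after the job is handed in, while the arm keeps its last pose, push and grip.
It also fails if it takes over 58 s, if anything falls off the work surface, if the arm or the gripper's body presses on something with over 40 N, if the wrist force passes 120 N, or if a joint passes its speed limit or range.

## Working session

There is one attempt and no reset: what is moved stays moved. The work goes in short steps, Python scripts to look and compute and a tool call to move; the robot and the scene stay as the last step left them, time stands still between calls to the robot, and variables do not carry over. Pictures are saved under pics/ and viewed, at most 10 in all, crops included, and the job is handed in when it is done.

Besides the shell and the picture viewer there is one more tool, called after "Call:" as name([rows], argument=value, ...), one row to a line, values as JSON. arm_command: Moves the arm, as the interface text tells. Its arguments: {"type":"object","properties":{"delta_pos":{"type":"array","items":{"type":"array","items":{"type":"number"}}},"spin":{"type":"array","items":{"type":"number"}},"jaw":{"type":"number"}},"required":["delta_pos","spin"]}

```bash
mkdir -p pics
cat > h.py <<'E'
import numpy as np, cv2
from station import sensors, capture, env
def ray(c,u,v):
    d=np.array([(u-c['cx'])/c['fx'],(v-c['cy'])/c['fy'],1.]); T=np.array(c['world_from_camera'])
    return T[:3,3],T[:3,:3]@d
def onz(c,u,v,z):
    o,d=ray(c,u,v); return o+d*(z-o[2])/d[2]
def proj(c,p):
    T=np.linalg.inv(np.array(c['world_from_camera'])); q=T[:3,:3]@np.array(p)+T[:3,3]
    return np.array([c['fx']*q[0]/q[2]+c['cx'],c['fy']*q[1]/q[2]+c['cy']])
E
python3 - <<'E'
from h import *
for n in('scene','top'):
    c=capture(n); cv2.imwrite(f'pics/{n}0.png',c['image'][:,:,::-1]); np.save(f'pics/{n}0.npy',c,allow_pickle=True)
    print(n,c['fx'],c['cx'],c['cy'],np.round(c['world_from_camera'],3).tolist())
s=sensors.read_state(); print(s['clock'],s['tool_pos'],s['ee_rot'],env.grip_depth)
E
```

```text
scene 426.69320241397503 320.2605746151069 204.48852425889746 [[0.179, 0.761, -0.623, 1.257], [0.984, -0.14, 0.112, -0.155], [-0.002, -0.633, -0.774, 1.034], [0.0, 0.0, 0.0, 1.0]]
top 362.3826793378226 314.8609782139701 195.03262257496993 [[0.009, -0.985, 0.171, 0.314], [-1.0, -0.013, -0.024, -0.023], [0.026, -0.171, -0.985, 1.085], [0.0, 0.0, 0.0, 1.0]]
0.1 [ 0.20572861 -0.48271778  0.23055047] [-7.00792373e-04  9.79785783e-01  2.00048288e-01 -1.00571750e-04] 0.0187
```

View pics/top0.png

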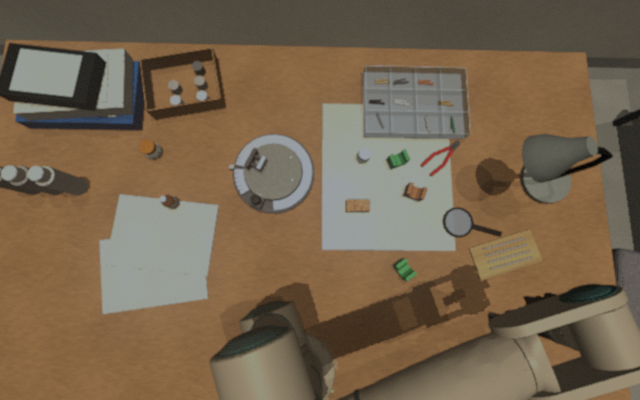

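View pics/scene0.png

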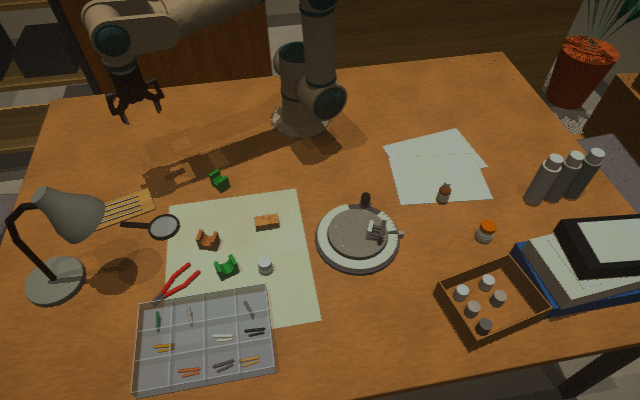

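The top view shows the turntable at about (273,173), with the knob near (256,200) and the fence near (257,160). The wooden cradle is at (415,192) in the top view and (207,240) in the scene view. The green look-alikes are at (399,159) and (404,269). I'll enlarge those areas next.

Run:
```python
from h import *
cs={n:np.load(f'pics/{n}0.npy',allow_pickle=True).item() for n in('scene','top')}
def crop(n,u,v,w,h,s): return cv2.resize(cs[n]['image'][v:v+h,u:u+w,::-1],None,fx=s,fy=s,interpolation=cv2.INTER_CUBIC)
a=np.hstack([crop('top',223,123,100,100,3.),crop('scene',308,186,100,100,3.)])
b=np.hstack([crop('top',390,172,50,50,6),crop('scene',182,215,50,50,6)])
cv2.imwrite('pics/m.png',np.vstack([a,b]))
# base outline: light ring
for n,(u,v) in {'top':(273,173),'scene':(357,237)}.items():
    hsv=cv2.cvtColor(cs[n]['image'],cv2.COLOR_RGB2HSV)
    m=np.zeros(hsv.shape[:2],np.uint8); m[v-60:v+60,u-60:u+60]=1
    r=((hsv[...,1]<60)&(m>0)).astype(np.uint8)
    k,l,st,ce=cv2.connectedComponentsWithStats(r); i=1+np.argmax(st[1:,4]); 
    ct=max(cv2.findContours((l==i).astype(np.uint8),0,2)[0],key=cv2.contourArea)
    e=cv2.fitEllipse(cv2.convexHull(ct)); print(n,'ring',st[i],e, onz(cs[n],*e[0],.024).round(4))
    u,v={'top':(415,192),'scene':(207,240)}[n]
    r=cv2.inRange(hsv,(0,110,40),(20,255,255)); m[:]=0; m[v-17:v+17,u-17:u+17]=1
    k,l,st,ce=cv2.connectedComponentsWithStats(r*m); i=1+np.argmax(st[1:,4]); 
    ct=max(cv2.findContours((l==i).astype(np.uint8),0,2)[0],key=cv2.contourArea)
    print('cradle',st[i],cv2.minAreaRect(ct),ct[:,0].tolist())
```

```text
top ring [ 229  134   85   79 4984] ((272.4986877441406, 172.90936279296875), (77.89410400390625, 82.75658416748047), 90.4615249633789) [0.5645 0.0787 0.024 ]
cradle [407 183  19  16 183] ((415.6357727050781, 191.61990356445312), (18.027629852294922, 13.117118835449219), 19.653823852539062) [[411, 183], [410, 184], [409, 184], [409, 186], [408, 187], [408, 188], [407, 189], [407, 193], [410, 196], [411, 196], [412, 197], [413, 197], [414, 198], [418, 198], [418, 197], [419, 196], [419, 195], [420, 194], [421, 195], [421, 198], [422, 198], [423, 197], [423, 196], [424, 195], [424, 192], [425, 191], [425, 188], [424, 188], [422, 190], [421, 189], [418, 189], [417, 188], [415, 188], [414, 187], [413, 187], [411, 185]]
scene ring [ 315  204   88   70 4141] ((357.5653991699219, 238.0759735107422), (70.03185272216797, 85.70387268066406), 92.15853881835938) [0.5859 0.0743 0.024 ]
cradle [196 230  24  21 345] ((207.49656677246094, 240.04139709472656), (23.252735137939453, 19.100460052490234), 4.763641834259033) [[199, 230], [199, 232], [198, 233], [198, 234], [197, 235], [197, 237], [196, 238], [196, 240], [197, 241], [197, 242], [198, 243], [198, 245], [199, 246], [199, 247], [200, 248], [203, 248], [204, 249], [211, 249], [212, 250], [216, 250], [216, 248], [217, 247], [217, 246], [218, 245], [218, 243], [219, 242], [219, 241], [218, 240], [218, 238], [217, 237], [217, 234], [216, 233], [216, 232], [215, 232], [214, 231], [214, 233], [213, 234], [213, 235], [212, 236], [208, 236], [207, 235], [206, 235], [205, 234], [204, 234], [202, 232], [202, 230]]
```

View pics/m.png

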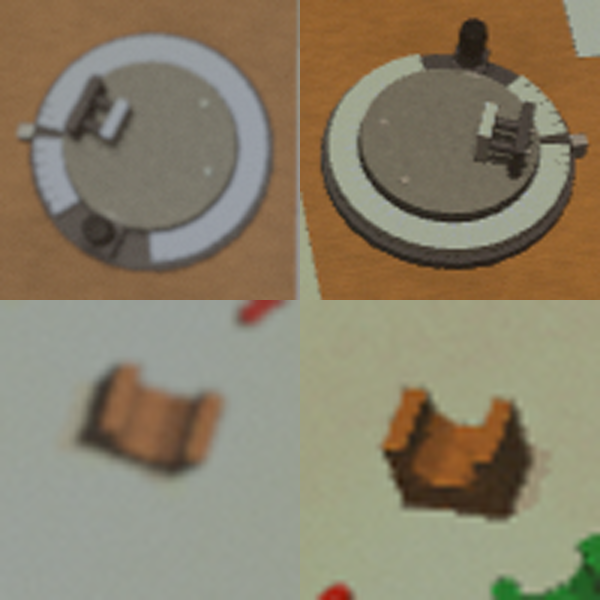

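The turntable is parked with the knob in the wide gap, at about (255.7,200.3) in the top view and (365.3,200) in the scene view. The tab and notch are at about (232,166.7) in the top view. The cradle's saddle and horns show clearly in both views. Next I'll compute positions from these pixels.

Run:
```python
from h import *
from scipy.optimize import least_squares
cs={n:np.load(f'pics/{n}0.npy',allow_pickle=True).item() for n in('scene','top')}
def tri(a,b):
    A=[];B=[]
    for n,p in(('top',a),('scene',b)):
        o,d=ray(cs[n],*p); d/=np.linalg.norm(d); P=np.eye(3)-np.outer(d,d); A.append(P);B.append(P@o)
    x=np.linalg.lstsq(np.vstack(A),np.hstack(B),rcond=None)[0]
    return x.round(4)
C={}
for n,(u,v) in {'top':(273,173),'scene':(357,237)}.items():
    hsv=cv2.cvtColor(cs[n]['image'],cv2.COLOR_RGB2HSV)
    m=np.zeros(hsv.shape[:2],np.uint8); m[v-50:v+50,u-46:u+46]=1
    r=((hsv[...,1]<60)&(hsv[...,2]>125)&(m>0)).astype(np.uint8)
    k,l,st,ce=cv2.connectedComponentsWithStats(r); i=1+np.argmax(st[1:,4])
    h=cv2.convexHull(max(cv2.findContours((l==i).astype(np.uint8),0,2)[0],key=len))[:,0].astype(float)
    P=np.array([onz(cs[n],*p,.024)[:2] for p in h])
    f=least_squares(lambda c:np.hypot(*(P-c[:2]).T)-c[2],[.56,.08,.116],loss='soft_l1',f_scale=.001)
    print(n,'ring',f.x.round(4),np.sqrt(np.mean(f.fun**2)).round(4),len(P)); C[n]=f.x[:2]
T=lambda x,y:(223+x/3-.33,123+y/3-.33); S=lambda x,y:(308+(x-300)/3-.33,186+y/3-.33)
for nm,a,b in(('knob',T(98,232),S(472,42)),('tab',T(24,131),S(578,146)),('fence top mid',T(116,120),S(486,120))): print(nm,tri(a,b))
c=(C['top']+C['scene'])/2
t=onz(cs['top'],*T(24,131),.024)[:2]-C['top']; t2=onz(cs['scene'],*S(578,146),.024)[:2]-C['scene']
k=onz(cs['top'],*T(98,232),.074)[:2]-C['top']; k2=onz(cs['scene'],*S(472,42),.066)[:2]-C['scene']
for v in(t,t2,k,k2): print(np.hypot(*v),np.arctan2(v[1],v[0]))
t=lambda x,y:(390+x/6-.4,172+(y-300)/6-.4); s=lambda x,y:(182+(x-300)/6-.4,215+(y-300)/6-.4)
for n,q in(('top',[t(115,365),t(98,428),t(222,395),t(208,465)]),('scene',[s(402,388),s(385,450),s(515,402),s(527,455)])):
    p=np.array([onz(cs[n],*x,.048)[:2] for x in q]); print(n,p.round(4).tolist(),p.mean(0).round(4))
```

```text
top ring [0.5702 0.0778 0.1164] 0.0013 31
scene ring [0.5712 0.0759 0.115 ] 0.0006 29
knob [0.4764 0.1217 0.0571]
tab [0.5861 0.2056 0.0098]
fence top mid [0.5829 0.1067 0.0719]
0.1270683460136669 1.470805781861853
0.1253613599153008 1.3755769430062101
0.10511937810519129 2.730205955002837
0.09745799705378534 2.6882329653696386
top [[0.5359, -0.3243], [0.5044, -0.3148], [0.5217, -0.3766], [0.4868, -0.3681]] [ 0.5122 -0.346 ]
scene [[0.4902, -0.3698], [0.525, -0.3777], [0.5082, -0.3172], [0.5398, -0.3126]] [ 0.5158 -0.3443]
```

```bash
cat >> h.py <<'E'
def delta(x,y,z,ang):
    "world TCP target, world angle of tool x -> tool-frame shift in cm and spin in deg (tool down)"
    from scipy.spatial.transform import Rotation as R
    s=sensors.read_state(); q=s['ee_rot']; M=R.from_quat([q[1],q[2],q[3],q[0]]).as_matrix()
    a=np.arctan2(M[1,0],M[0,0]); d=M.T@(np.array([x,y,z])-s['tool_pos'])*100
    sp=-np.degrees((ang-a+np.pi)%(2*np.pi)-np.pi)
    print(round(s['clock'],2),'d',d.round(2),'spin',sp.round(2),'| now',np.round(s['tool_pos'],4),'ang',a.round(4),'F',np.round(s['contact_force'],2),'op',np.round(s['opening'],4))
E
python3 -c "
from h import *
delta(.477,.1195,.15,2.71)"
```

```text
0.1 d [ 48.56 -44.76   8.12] spin -132.19 | now [ 0.2057 -0.4827  0.2306] ang 0.4028 F [ 0.31  0.8  -0.4 ] op 0.0856
```

Call:
arm_command([
  [5, -4.6, 0],
  [11, -10, 0],
  [17, -15.6, 0],
  [23, -21.2, 0],
  [29, -26.7, 0],
  [35, -32.2, 0],
  [41, -37.8, 0],
  [45, -41.5, 0],
], spin=[-10, -20, -30, -40, -50, -60, -70, -80])

```text
clock: 1.1
tool_pos: [0.4116, -0.0251, 0.2312]
ee_rot: [0.0, 0.62, 0.785, -0.0]
contact_force: [1.8, -0.9, 0.6]
opening: 0.0853
grasp_force: 0.0
```

```bash
python3 -c "
from h import *
delta(.477,.1195,.15,2.71)"
```

```text
1.1 d [12.55  9.71  8.12] spin -51.86 | now [ 0.4116 -0.0251  0.2312] ang 1.8048 F [ 1.8  -0.88  0.56] op 0.0853
```

Call:
arm_command([
  [3, 2, 1],
  [6, 4.5, 2],
  [9, 7, 4],
  [11, 8.5, 6],
  [12.5, 9.7, 8.1],
  [12.5, 9.7, 8.1],
  [12.5, 9.7, 8.1],
  [12.5, 9.7, 8.1],
], spin=[-10, -20, -30, -40, -50, -51.9, -51.9, -51.9])

```text
clock: 2.1
tool_pos: [0.4778, 0.116, 0.1514]
ee_rot: [0.001, 0.218, 0.976, 0.0]
contact_force: [0.0, 0.3, 1.0]
opening: 0.0855
grasp_force: 0.0
```

Run:
```python
from h import *
delta(.477,.1195,.052,2.71)
for n in('scene','top'):
    c=capture(n); np.save(f'pics/{n}1.npy',c,allow_pickle=True)
    p=proj(c,[.477,.1195,.082]); u,v=int(p[0])-50,int(p[1])-50; print(n,p,u,v)
    im=cv2.resize(c['image'][v:v+100,u:u+100,::-1],None,fx=4,fy=4,interpolation=cv2.INTER_CUBIC)
    cv2.circle(im,tuple(int(x) for x in (p-[u,v]+.4)*4),4,(0,0,255),1); cv2.imwrite(f'pics/{n}1.png',im)
cv2.imwrite('pics/m1.png',np.hstack([cv2.imread('pics/top1.png'),cv2.imread('pics/scene1.png')]))
```

```text
2.1 d [0.24 0.28 9.94] spin -0.45 | now [0.4778 0.116  0.1514] ang 2.7022 F [0.02 0.31 0.99] op 0.0855
scene [365.18016262 194.44469071] 315 144
top [255.10297263 198.43710536] 205 148
```

View pics/m1.png

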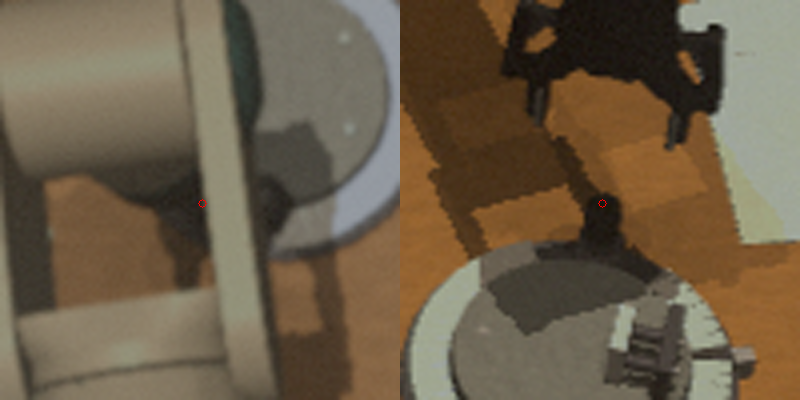

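The scene view shows the gripper straddling the knob, with the predicted knob top at (601,200) on the actual knob. The arm blocks the top view. Now I'll descend.

Call:
arm_command([
  [0.2, 0.3, 3],
  [0.2, 0.3, 6],
  [0.2, 0.3, 9],
  [0.2, 0.3, 10],
  [0.2, 0.3, 10],
  [0.2, 0.3, 10],
], spin=[0, 0, 0, 0, 0, 0])

```text
clock: 2.95
tool_pos: [0.4779, 0.1202, 0.0518]
ee_rot: [0.001, 0.217, 0.976, 0.0]
contact_force: [-0.1, 0.0, 0.2]
opening: 0.0856
grasp_force: 0.0
```

Call:
arm_command([
  [0, 0, 0],
  [0, 0, 0],
  [0, 0, 0],
  [0, 0, 0],
  [0, 0, 0],
  [0, 0, 0],
], spin=[0, 0, 0, 0, 0, 0], jaw=0.1)

```text
clock: 3.7
tool_pos: [0.4772, 0.1203, 0.0508]
ee_rot: [0.0, 0.217, 0.976, 0.0]
contact_force: [-1.7, 0.8, 5.2]
opening: 0.0246
grasp_force: 58.8
```

```bash
python3 -c "
from h import *
delta(.477,.1195,.067,2.71)
s=sensors.read_state();print(s['torque'],s['grasp_force'])"
```

```text
3.7 d [-0.02 -0.08 -1.62] spin -0.29 | now [0.4772 0.1203 0.0508] ang 2.7049 F [-1.69  0.78  5.24] op 0.0246
[ 0.16404499  0.2967404  -0.00877157] 58.80362927913666
```

Call:
arm_command([
  [0, 0, -0.4],
  [0, 0, -0.8],
  [0, 0, -1.2],
  [0, 0, -1.5],
  [0, 0, -1.5],
], spin=[0, 0, 0, 0, 0])

```text
clock: 4.32
tool_pos: [0.4768, 0.1199, 0.0651]
ee_rot: [-0.0, 0.217, 0.976, -0.0]
contact_force: [5.0, -0.5, -7.8]
opening: 0.0243
grasp_force: 59.3
```

Run:
```python
from h import *
delta(.477,.1195,.067,2.706)
C={'top':(.5702,.0778),'scene':(.5712,.0759)}
for n in C:
    c=np.load(f'pics/{n}0.npy',allow_pickle=True).item(); g=c['image'].astype(np.float32).mean(2)
    for r,z in((.095,.024),(.102,.024),(.110,.024),(.124,.012),(.128,.012)):
        A=np.arange(1.2,1.7,.02); o=[]
        P=np.array([proj(c,[C[n][0]+r*np.cos(a),C[n][1]+r*np.sin(a),z]) for a in A],np.float32)
        v=cv2.remap(g,P[:,:1],P[:,1:],1)[:,0]; print(n,r,v.astype(int).tolist())
```

```text
4.33 d [-0.03 -0.03 -0.19] spin -0.07 | now [0.4768 0.1199 0.0651] ang 2.7048 F [ 5.03 -0.5  -7.82] op 0.0243
top 0.095 [156, 156, 156, 156, 157, 156, 156, 155, 152, 142, 126, 105, 88, 81, 93, 112, 134, 146, 155, 157, 158, 157, 157, 157, 157]
top 0.102 [156, 157, 156, 155, 154, 151, 152, 155, 153, 143, 126, 102, 84, 77, 92, 111, 132, 146, 155, 156, 156, 156, 156, 157, 157]
top 0.11 [146, 147, 152, 152, 151, 149, 152, 154, 152, 139, 117, 92, 77, 79, 89, 107, 130, 146, 155, 156, 151, 146, 144, 151, 155]
top 0.124 [100, 100, 98, 99, 100, 100, 101, 103, 106, 119, 135, 140, 138, 132, 114, 92, 78, 81, 93, 94, 95, 95, 92, 93, 94]
top 0.128 [105, 105, 105, 106, 106, 106, 105, 103, 106, 118, 133, 144, 147, 143, 128, 102, 82, 84, 100, 105, 105, 105, 105, 104, 105]
scene 0.095 [157, 156, 155, 155, 154, 155, 155, 155, 155, 155, 111, 57, 58, 63, 80, 104, 134, 153, 155, 156, 157, 156, 155, 155, 155]
scene 0.102 [149, 149, 154, 155, 154, 155, 156, 155, 155, 155, 112, 55, 58, 61, 62, 90, 140, 153, 155, 156, 157, 154, 154, 155, 155]
scene 0.11 [150, 154, 155, 153, 137, 138, 153, 155, 150, 135, 102, 65, 60, 59, 61, 87, 114, 144, 155, 156, 148, 138, 145, 151, 154]
scene 0.124 [85, 87, 87, 87, 86, 88, 79, 59, 55, 53, 52, 50, 73, 95, 106, 105, 112, 132, 101, 86, 90, 87, 92, 86, 83]
scene 0.128 [99, 99, 99, 98, 98, 99, 90, 61, 52, 50, 51, 50, 71, 100, 127, 127, 126, 123, 109, 100, 98, 100, 99, 99, 99]
```

Call:
arm_command([
  [-0.04, 0.89, 0],
  [-0.16, 1.78, 0],
  [-0.35, 2.65, 0],
  [-0.62, 3.51, 0],
  [-0.96, 4.33, 0],
  [-1.37, 5.13, 0],
  [-1.85, 5.88, 0],
  [-2.4, 6.59, 0],
], spin=[5, 10, 15, 20, 25, 30, 35, 40])

```text
clock: 5.32
tool_pos: [0.5256, 0.1695, 0.0641]
ee_rot: [-0.001, 0.539, 0.843, -0.001]
contact_force: [0.5, -2.2, -7.9]
opening: 0.0246
grasp_force: 59.4
```

```bash
cat >> h.py <<'E'
def arc(tgt,c=(.5707,.0768)):
    s=sensors.read_state(); v=s['tool_pos'][:2]-np.array(c); a=np.arctan2(v[1],v[0]); print('R',np.hypot(*v).round(4),'ang',a.round(4),'gf',s['grasp_force'],'T',np.round(s['torque'],2))
    delta(c[0]+.1025*np.cos(tgt),c[1]+.1025*np.sin(tgt),s['tool_pos'][2],tgt)
E
python3 -c "
from h import *
arc(1.5)"
```

```text
R 0.103 ang 2.0237 gf 59.38166677951813 T [-0.28 -0.24  0.14]
5.33 d [-1.33  5.15 -0.02] spin 28.88 | now [0.5256 0.1695 0.0641] ang 2.004 F [ 0.46 -2.17 -7.88] op 0.0246
```

Call:
arm_command([
  [-0.04, 0.89, -0.1],
  [-0.16, 1.78, -0.1],
  [-0.35, 2.65, -0.1],
  [-0.62, 3.51, -0.1],
  [-0.96, 4.33, -0.1],
  [-1.2, 4.82, -0.1],
  [-1.2, 4.82, -0.1],
  [-1.2, 4.82, -0.1],
], spin=[5, 10, 15, 20, 25, 28, 28, 28])

```text
clock: 6.32
tool_pos: [0.5743, 0.1791, 0.0654]
ee_rot: [-0.001, 0.725, 0.689, -0.001]
contact_force: [-0.9, 0.8, -7.8]
opening: 0.0247
grasp_force: 59.6
```

```bash
python3 -c "
from h import *
arc(1.455)
c=capture('scene'); cv2.imwrite('pics/s2.png',cv2.resize(c['image'][130:290,270:430,::-1],None,fx=3.5,fy=3.5,interpolation=2))"
```

```text
R 0.1024 ang 1.5358 gf 59.55831706523895 T [ 0.01  0.19 -0.11]
6.33 d [-0.01  0.83 -0.  ] spin 3.67 | now [0.5743 0.1791 0.0654] ang 1.519 F [-0.9   0.78 -7.76] op 0.0247
```

View pics/s2.png

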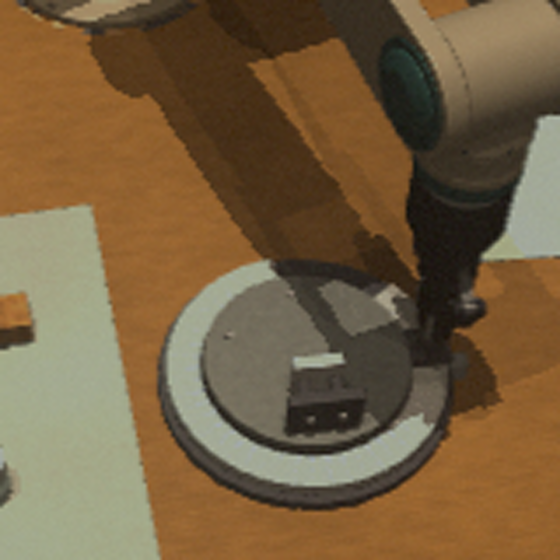

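The table followed the gripper: the fence now looks toward the robot base side, and the knob is just short of the tab at about (455,360) in the crop. I'll lower the pin lightly onto the ring and sweep toward the notch.

Call:
arm_command([
  [0, 0, 0.15],
  [0, 0, 0.3],
  [0, 0, 0.4],
  [0, 0, 0.4],
], spin=[0, 0, 0, 0])

```text
clock: 6.88
tool_pos: [0.5751, 0.1791, 0.0621]
ee_rot: [-0.0, 0.726, 0.688, -0.0]
contact_force: [-3.5, -0.5, -7.8]
opening: 0.0244
grasp_force: 59.6
```

```bash
python3 -c "
from h import *
arc(1.455)"
```

```text
R 0.1024 ang 1.5279 gf 59.63395178318024 T [-0.14  0.55 -0.22]
6.88 d [-0.01  0.75 -0.  ] spin 3.61 | now [0.5751 0.1791 0.0621] ang 1.518 F [-3.55 -0.53 -7.79] op 0.0244
```

Call:
arm_command([
  [0, 0, 0.1],
  [0, 0, 0.2],
  [0, 0, 0.2],
], spin=[0, 0, 0])

```text
clock: 7.25
tool_pos: [0.5754, 0.1791, 0.0609]
ee_rot: [0.0, 0.726, 0.688, 0.0]
contact_force: [-5.1, -2.1, -2.6]
opening: 0.0242
grasp_force: 60.2
```

```bash
python3 -c "
from h import *
arc(1.455)"
```

```text
R 0.1024 ang 1.5247 gf 60.18621861934662 T [-0.28  0.97 -0.28]
7.25 d [-0.01  0.71  0.  ] spin 3.6 | now [0.5754 0.1791 0.0609] ang 1.5179 F [-5.06 -2.11 -2.59] op 0.0242
```

Call:
arm_command([
  [0, 0.1, 0.1],
  [0, 0.2, 0.1],
  [0, 0.3, 0.1],
  [0, 0.35, 0.1],
  [0, 0.4, 0.1],
  [0, 0.45, 0.1],
  [0, 0.5, 0.1],
], spin=[0.5, 1.1, 1.7, 2, 2.2, 2.5, 2.8])

```text
clock: 8.12
tool_pos: [0.5802, 0.1787, 0.0591]
ee_rot: [0.0, 0.742, 0.67, -0.0]
contact_force: [-4.2, -3.0, -6.4]
opening: 0.0247
grasp_force: 59.7
```

```bash
python3 -c "
from h import *
arc(1.455)"
```

```text
R 0.1024 ang 1.4777 gf 59.73868489265442 T [-0.49  0.59 -0.26]
8.12 d [ 0.01  0.23 -0.  ] spin 0.8 | now [0.5802 0.1787 0.0591] ang 1.4689 F [-4.19 -3.02 -6.39] op 0.0247
```

Call:
arm_command([
  [0, 0, 0.2],
  [0, 0, 0.4],
  [0, 0, 0.5],
  [0, 0, 0.5],
], spin=[0, 0, 0, 0])

```text
clock: 8.62
tool_pos: [0.5804, 0.1787, 0.0543]
ee_rot: [0.0, 0.742, 0.67, -0.0]
contact_force: [-3.5, -3.5, -5.1]
opening: 0.0244
grasp_force: 59.8
```

```bash
python3 -c "
from h import *
arc(1.455)"
```

```text
R 0.1024 ang 1.476 gf 59.79045510292053 T [-0.69  0.53 -0.24]
8.62 d [0.01 0.21 0.  ] spin 0.81 | now [0.5804 0.1787 0.0543] ang 1.4691 F [-3.52 -3.46 -5.12] op 0.0244
```

It's in the notch: z has dropped well below ring height. I'll lower it the rest of the way and release.

Call:
arm_command([
  [0, 0, 0.2],
  [0, 0, 0.35],
  [0, 0, 0.45],
  [0, 0, 0.45],
], spin=[0, 0, 0, 0])

```text
clock: 9.12
tool_pos: [0.5807, 0.1787, 0.0509]
ee_rot: [0.0, 0.742, 0.67, 0.0]
contact_force: [-3.7, -4.4, -1.7]
opening: 0.0242
grasp_force: 60.5
```

```bash
python3 -c "
from h import *
arc(1.455)"
```

```text
R 0.1024 ang 1.4726 gf 60.45490264892578 T [-0.73  0.82 -0.39]
9.12 d [0.01 0.18 0.  ] spin 0.79 | now [0.5807 0.1787 0.0509] ang 1.4688 F [-3.71 -4.37 -1.74] op 0.0242
```

Call:
arm_command([
  [0, 0, 0],
  [0, 0, 0],
  [0, 0, 0],
  [0, 0, -3],
  [0, 0, -6],
  [0, 0, -9],
  [0, 0, -12],
  [0, 0, -14],
], spin=[0, 0, 0, 0, 0, 0, 0, 0], jaw=1)

```text
clock: 10.12
tool_pos: [0.5808, 0.1792, 0.192]
ee_rot: [0.001, 0.742, 0.67, 0.001]
contact_force: [0.0, -0.1, -0.2]
opening: 0.0855
grasp_force: 0.0
```

```bash
python3 -c "
from h import *
delta(.514,-.345,.2,-.28)"
```

```text
10.12 d [-52.83  -1.35  -0.86] spin 100.24 | now [0.5808 0.1792 0.192 ] ang 1.4695 F [ 0.02 -0.09 -0.24] op 0.0855
```

Call:
arm_command([
  [-5, 0, -1],
  [-11, -0.2, -1],
  [-17, -0.4, -1],
  [-23, -0.6, -1],
  [-29, -0.8, -1],
  [-35, -1, -1],
  [-41, -1.1, -1],
  [-46, -1.2, -1],
], spin=[10, 20, 30, 40, 50, 60, 70, 80])

```text
clock: 11.12
tool_pos: [0.5214, -0.2797, 0.2003]
ee_rot: [0.0, 0.999, 0.033, 0.001]
contact_force: [-0.1, 0.1, 0.2]
opening: 0.0854
grasp_force: 0.0
```

```bash
python3 -c "
from h import *
delta(.514,-.345,.15,-.28)"
```

```text
11.12 d [-1.18  6.46  5.04] spin 19.86 | now [ 0.5214 -0.2797  0.2003] ang 0.0666 F [-0.09  0.11  0.22] op 0.0854
```

Call:
arm_command([
  [-0.6, 3.2, 1.5],
  [-1.2, 6.4, 3],
  [-1.2, 6.5, 5],
  [-1.2, 6.5, 5],
  [-1.2, 6.5, 5],
], spin=[9, 18, 19.9, 19.9, 19.9])

```text
clock: 11.75
tool_pos: [0.5151, -0.3423, 0.1507]
ee_rot: [0.0, 0.991, -0.135, 0.001]
contact_force: [1.0, -0.0, 0.3]
opening: 0.0855
grasp_force: 0.0
```

Run:
```python
from h import *
delta(.514,-.345,.035,-.28)
cs={}
for n in('scene','top'):
    c=capture(n); np.save(f'pics/{n}3.npy',c,allow_pickle=True); cs[n]=c
C={'top':(.5702,.0778),'scene':(.5712,.0759)}
f=lambda n,u,v,w,h,s:cv2.resize(cs[n]['image'][v:v+h,u:u+w,::-1],None,fx=s,fy=s,interpolation=2)
cv2.imwrite('pics/m3.png',np.vstack([np.hstack([f('top',223,123,100,75,4),f('scene',308,176,100,75,4)]),np.hstack([f('top',365,152,100,75,4),f('scene',157,190,100,75,4)])]))
```

```text
11.75 d [-0.05  0.28 11.57] spin 0.47 | now [ 0.5151 -0.3423  0.1507] ang -0.2717 F [ 1.03 -0.01  0.32] op 0.0855
```

View pics/m3.png

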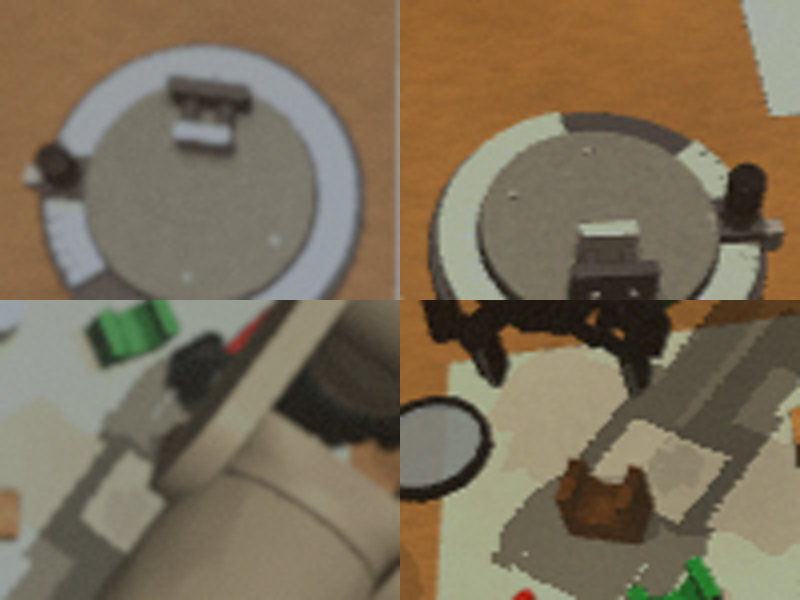

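The knob now sits at the tab, with the fence turned to the base's +x. The gripper is straddling the cradle. Next I'll descend and grasp it.

Call:
arm_command([
  [0, 0.2, 3],
  [0, 0.2, 6],
  [0, 0.2, 9],
  [0, 0.2, 11],
  [0, 0.2, 12.5],
  [0, 0.2, 13.5],
  [0, 0.2, 13.5],
], spin=[0.3, 0.3, 0.3, 0.3, 0.3, 0.3, 0.3])

```text
clock: 12.72
tool_pos: [0.5139, -0.3451, 0.0145]
ee_rot: [-0.0, 0.99, -0.139, -0.0]
contact_force: [-0.1, 0.2, -0.1]
opening: 0.0854
grasp_force: 0.0
```

Call:
arm_command([
  [0, 0, 0],
  [0, 0, 0],
  [0, 0, 0],
  [0, 0, 0],
  [0, 0, 0],
  [0, 0, 0],
], spin=[0, 0, 0, 0, 0, 0], jaw=0.4)

```text
clock: 13.48
tool_pos: [0.5147, -0.3458, 0.0163]
ee_rot: [0.001, 0.99, -0.139, 0.001]
contact_force: [1.7, -1.1, 5.6]
opening: 0.053
grasp_force: 63.8
```

Run:
```python
from h import *
delta(.514,-.345,.1,-.28); print(sensors.read_state()['grasp_force'])
cs={n:np.load(f'pics/{n}3.npy',allow_pickle=True).item() for n in('scene','top')}
T=lambda x,y:(223+x/4-.4,123+y/4-.4); S=lambda x,y:(308+(x-400)/4-.4,176+y/4-.4)
for n,q in(('top',[T(172,134),T(234,134)]),('scene',[S(580,230),S(638,230)])):
    hsv=cv2.cvtColor(cs[n]['image'],cv2.COLOR_RGB2HSV); g=hsv[...,2]
    a=np.mean(q,0).astype(int); m=np.zeros_like(g); m[a[1]-5:a[1]+6,a[0]-11:a[0]+12]=1
    k,l,st,ce=cv2.connectedComponentsWithStats(((g>145)&(m>0)).astype(np.uint8)); i=1+np.argmax(st[1:,4])
    ct=max(cv2.findContours((l==i).astype(np.uint8),0,2)[0],key=len)[:,0]
    P=np.array([onz(cs[n],*p,.077)[:2] for p in ct]); r=cv2.minAreaRect(P.astype(np.float32)*1000)
    print(n,st[i],ce[i],onz(cs[n],*ce[i],.077).round(4),r)
for p in(T(58,166),): print('knob',onz(cs['top'],*p,.078))
print('knob s',onz(cs['scene'],*S(746,178),.082))
```

```text
13.47 d [-0.06 -0.05 -8.37] spin 0.02 | now [ 0.5147 -0.3458  0.0163] ang -0.2797 F [ 1.68 -1.1   5.62] op 0.053
63.78340635448694
top [267 154  13   4  36] [272.86111111 155.55555556] [0.6031 0.074  0.077 ] ((603.0667114257812, 73.66194915771484), (35.386383056640625, 7.537668704986572), 82.49794006347656)
scene [353 231  15   4  44] [359.95454545 232.68181818] [0.6048 0.0729 0.077 ] ((604.2142944335938, 73.0977783203125), (38.43651580810547, 10.11233901977539), 79.57381439208984)
knob [0.57603653 0.17475635 0.078     ]
knob s [0.58352797 0.17586491 0.082     ]
```

Call:
arm_command([
  [0, 0, -1],
  [0, 0, -4],
  [0, 0, -8],
  [0, 0, -12],
  [0, 0, -12],
], spin=[0, 0, 0, 0, 0])

```text
clock: 14.1
tool_pos: [0.5153, -0.3461, 0.1394]
ee_rot: [0.002, 0.99, -0.139, 0.003]
contact_force: [0.0, -0.3, -1.8]
opening: 0.0533
grasp_force: 63.1
```

```bash
python3 -c "
from h import *
delta(.541,.080,.13,-.11);print(sensors.read_state()['grasp_force'])"
```

```text
14.1 d [ -9.29 -41.67   0.76] spin -9.72 | now [ 0.5153 -0.3461  0.1394] ang -0.2796 F [ 0.04 -0.31 -1.83] op 0.0533
63.131185322999954
```

Call:
arm_command([
  [-0.6, -2.6, 0],
  [-1.7, -7.6, 0],
  [-2.9, -13, 0],
  [-4.2, -19, 0],
  [-5.5, -25, 0],
  [-6.9, -31, 0],
  [-8.2, -37, 0],
  [-9.1, -41, 0],
], spin=[-1.2, -2.4, -3.6, -4.8, -6, -7.2, -8.5, -9.7])

```text
clock: 15.1
tool_pos: [0.5385, 0.0766, 0.1333]
ee_rot: [0.0, 0.999, -0.054, -0.001]
contact_force: [0.0, -0.9, -1.0]
opening: 0.0533
grasp_force: 63.3
```

Call:
arm_command([
  [0, 0, 0],
  [0, 0, 0],
  [0, 0, 0],
], spin=[0, 0, 0])

```text
clock: 15.48
tool_pos: [0.5395, 0.0729, 0.1344]
ee_rot: [0.0, 0.998, -0.056, -0.0]
contact_force: [0.1, -0.9, -1.5]
opening: 0.0532
grasp_force: 63.2
```

Run:
```python
from h import *
delta(.541,.080,.056,-.11)
cs={n:capture(n) for n in('scene','top')}
f=lambda n,u,v,w,h,s:cv2.resize(cs[n]['image'][v:v+h,u:u+w,::-1],None,fx=s,fy=s,interpolation=2)
cv2.imwrite('pics/m4.png',np.hstack([f('top',223,123,100,110,4),f('scene',308,160,100,110,4)]))
```

```text
15.47 d [ 0.08 -0.73  7.83] spin -0.12 | now [0.5395 0.0729 0.1344] ang -0.1121 F [ 0.13 -0.9  -1.55] op 0.0532
```

View pics/m4.png

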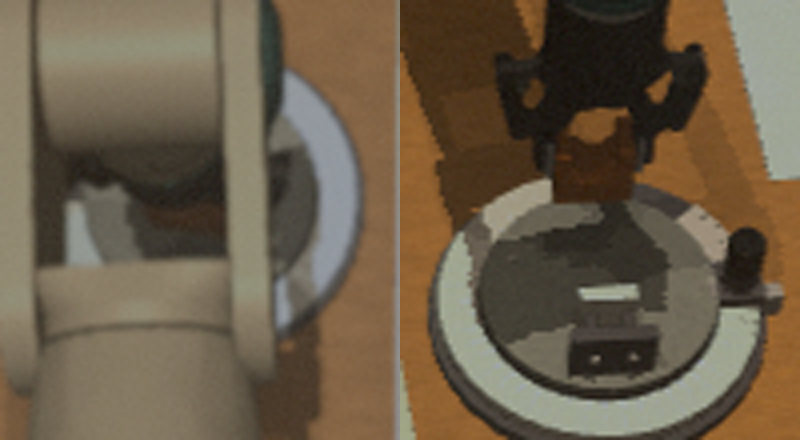

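The cradle hangs upright and level over the deck, in front of the fence. Now I'll lower it.

Call:
arm_command([
  [0.1, -0.3, 2],
  [0.1, -0.7, 4],
  [0.1, -0.7, 6],
  [0.1, -0.7, 7.3],
  [0.1, -0.7, 7.9],
  [0.1, -0.7, 7.9],
  [0.1, -0.7, 7.9],
], spin=[0, 0, 0, 0, 0, 0, 0])

```text
clock: 16.45
tool_pos: [0.5419, 0.0809, 0.0566]
ee_rot: [-0.0, 0.998, -0.055, 0.001]
contact_force: [-0.0, 0.1, -0.7]
opening: 0.0534
grasp_force: 63.2
```

```bash
cat >> h.py <<'E'
def fence(fwd,z=.0545,yaw=-.11,c=(.5707,.0768)):
    s=sensors.read_state(); v=s['tool_pos'][:2]-np.array(c); e=np.array([np.cos(yaw),np.sin(yaw)])
    F=np.array(s['contact_force']); print('along',(v@e).round(4),'lat',(v@[-e[1],e[0]]).round(4),'Falong',(F[:2]@e).round(2),'Flat',(F[:2]@[-e[1],e[0]]).round(2),'gf',s['grasp_force'],'T',np.round(s['torque'],2))
    delta(c[0]+fwd*e[0],c[1]+fwd*e[1],z,yaw)
E
python3 -c "
from h import *
fence(.005)"
```

```text
along -0.0291 lat 0.0009 Falong -0.06 Flat 0.08 gf 63.20612512528896 T [ 0.01 -0.05  0.05]
16.45 d [3.41 0.09 0.22] spin -0.02 | now [0.5419 0.0809 0.0566] ang -0.1104 F [-0.05  0.09 -0.72] op 0.0534
```

Call:
arm_command([
  [1, 0.1, 0.1],
  [2, 0.1, 0.15],
  [3, 0.1, 0.15],
  [3.5, 0.1, 0.15],
  [3.5, 0.1, 0.15],
  [3.5, 0.1, 0.15],
], spin=[0, 0, 0, 0, 0, 0])

```text
clock: 17.2
tool_pos: [0.5759, 0.0761, 0.0541]
ee_rot: [0.0, 0.998, -0.055, -0.0]
contact_force: [0.4, -1.1, -1.6]
opening: 0.0531
grasp_force: 63.2
```

```bash
python3 -c "
from h import *
fence(.015)"
```

```text
along 0.0052 lat -0.0002 Falong 0.55 Flat -1.02 gf 63.207473661750555 T [-0.05 -0.05 -0.01]
17.2 d [ 0.98 -0.02 -0.04] spin -0.02 | now [0.5759 0.0761 0.0541] ang -0.1103 F [ 0.44 -1.08 -1.61] op 0.0531
```

Call:
arm_command([
  [0.2, 0, 0],
  [0.4, 0, 0],
  [0.6, 0, 0],
  [0.8, 0, 0],
  [1.0, 0, 0],
  [1.0, 0, 0],
  [1.0, 0, 0],
], spin=[0, 0, 0, 0, 0, 0, 0])

```text
clock: 18.08
tool_pos: [0.5858, 0.075, 0.0543]
ee_rot: [0.0, 0.998, -0.055, -0.0]
contact_force: [-5.2, 1.0, 2.4]
opening: 0.0535
grasp_force: 63.3
```

```bash
python3 -c "
from h import *
fence(.02)"
```

```text
along 0.0152 lat -0.0002 Falong -5.3 Flat 0.41 gf 63.34250497631729 T [0.1  0.69 0.03]
18.07 d [ 0.48 -0.02 -0.02] spin -0.02 | now [0.5858 0.075  0.0543] ang -0.1103 F [-5.23  0.99  2.41] op 0.0535
```

Call:
arm_command([
  [0.15, 0, -0.05],
  [0.33, 0, -0.05],
  [0.33, 0, -0.05],
  [0.33, 0, -0.05],
  [0.33, 0, -0.05],
], spin=[0, 0, 0, 0, 0])

```text
clock: 18.7
tool_pos: [0.5885, 0.0744, 0.0543]
ee_rot: [0.0, 0.998, -0.055, -0.001]
contact_force: [-6.3, -0.4, 2.5]
opening: 0.0532
grasp_force: 63.2
```

```bash
python3 -c "
from h import *
fence(.02)
for i in range(3):
    cs=capture('scene'); s=sensors.read_state(); print(np.round(s['contact_force'],2))
a=cv2.resize(cs['image'][170:270,308:408,::-1],None,fx=4,fy=4,interpolation=2)
ct=capture('top'); b=cv2.resize(ct['image'][123:223,223:323,::-1],None,fx=4,fy=4,interpolation=2)
cv2.imwrite('pics/m5.png',np.hstack([b,a]))"
```

```text
along 0.018 lat -0.0004 Falong -6.17 Flat -1.07 gf 63.24669577181339 T [0.   1.01 0.12]
18.7 d [ 0.2  -0.04 -0.02] spin -0.02 | now [0.5885 0.0744 0.0543] ang -0.1103 F [-6.25 -0.38  2.53] op 0.0532
[-7.07 -0.14  1.84]
[-6.89 -0.07  1.78]
[-7.14 -0.34  1.31]
```

View pics/m5.png

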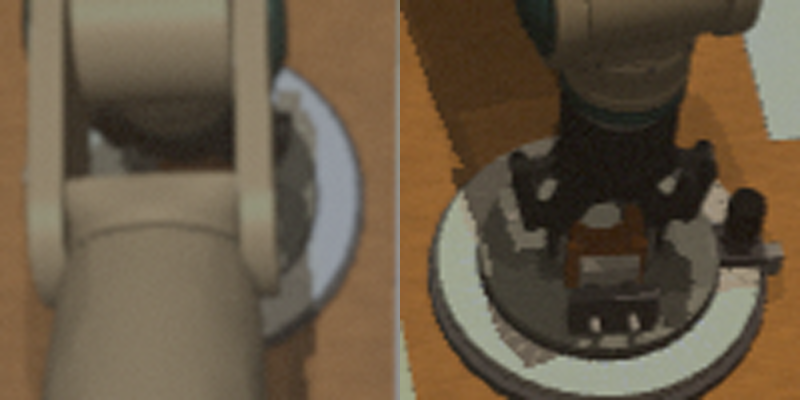

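The cradle is upright and flat against the fence, and the knob is still at the tab. The push is about 7 N, so I'll add a little more and ease any deck contact.

Call:
arm_command([
  [0.05, 0, -0.05],
  [0.1, 0, -0.1],
  [0.14, 0, -0.1],
  [0.14, 0, -0.1],
  [0.14, 0, -0.1],
  [0.14, 0, -0.1],
  [0.14, 0, -0.1],
], spin=[0, 0, 0, 0, 0, 0, 0])

```text
clock: 19.77
tool_pos: [0.5892, 0.0742, 0.0544]
ee_rot: [0.0, 0.998, -0.055, -0.002]
contact_force: [-7.8, -1.2, -1.4]
opening: 0.0535
grasp_force: 62.9
```

```bash
python3 -c "
from h import *
for i in range(6):
    cs=capture('scene'); s=sensors.read_state(); print(np.round(s['contact_force'],2))
fence(.02)"
```

```text
[-7.81 -0.57 -0.85]
[-7.59 -0.07 -1.04]
[-7.38 -0.48 -1.45]
[-7.64 -0.4  -1.8 ]
[-6.98 -0.75 -0.79]
[-6.56  0.05 -1.85]
along 0.0187 lat -0.0005 Falong -6.53 Flat -0.67 gf 62.890606513246894 T [-0.13  1.16  0.06]
20.07 d [ 0.13 -0.05 -0.01] spin -0.01 | now [0.5892 0.0742 0.0544] ang -0.1102 F [-6.56  0.05 -1.85] op 0.0533
```

Call:
arm_command([
  [0.06, 0, 0],
  [0.12, 0, 0],
  [0.12, 0, 0],
  [0.12, 0, 0],
  [0.12, 0, 0],
  [0.12, 0, 0],
  [0.12, 0, 0],
  [0.12, 0, 0],
], spin=[0, 0, 0, 0, 0, 0, 0, 0])

```text
clock: 21.08
tool_pos: [0.5902, 0.0741, 0.0544]
ee_rot: [0.0, 0.998, -0.055, -0.002]
contact_force: [-8.5, -0.2, -0.2]
opening: 0.0532
grasp_force: 62.9
```

```bash
python3 -c "
from h import *
L=[]
for i in range(16):
    cs=capture('scene'); L.append(sensors.read_state()['contact_force'])
print(np.mean(L,0),np.std(L,0))
fence(.02)"
```

```text
[-8.16022678 -0.64307488 -0.66141254] [0.50219269 0.30998293 0.44980171]
along 0.0198 lat -0.0006 Falong -9.01 Flat -1.44 gf 62.91167484596372 T [-0.06  1.29  0.12]
21.88 d [ 0.02 -0.06 -0.01] spin -0.01 | now [0.5903 0.0741 0.0544] ang -0.1102 F [-9.11 -0.45 -0.55] op 0.0535
```

```bash
python3 -c "
from h import *
print(env.finish_job())"
```

```text
the job is handed in; nothing more can be done
None
```

I turned the table to its narrow notch and let the pin drop home, then pressed the wooden cradle upright against the middle of the fence at about 8.1 N, and handed in the job at about 22 s with the arm still holding it there.

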